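# Load a slide tray into the rack and close its catch

## Task

Pick up the grey tray of microscope slides with the upright handle and, keeping it level, slide it into the empty upper bay of the tray rack until it is fully home with its front plate against the rack. Then slide the catch beside the bay all the way across in front of the tray and let go. Leave the loose things standing around undisturbed.

Things in the scene. Friction and masses are not known exactly. Their poses are not given: they have to be found in the camera images.
- slide_tray: Grey plastic slide tray with three glass slides fixed in it, 0.15 kg. Slab 88 (x) x 92 (y) x 8 mm; origin at centre of the slab's underside; +x edge enters the rack. At the -x end a front plate (x -50 to -44, 116 wide, 20 mm tall) stops on the rack's face; from it an upright handle rib juts: x -86 to -50, 14 thick in y, z 2 to 36 mm. Starts flat on the worktop.
- tray_grip (a point): Point in the middle of the tray's handle rib, 72 mm in front of the tray's origin (tray -x) and 22 mm above its underside; axes as the tray's. Pinch the rib here across y (14 mm); keep the fingers off the front plate.
- tray_rack: Fixed grey rack, 96 (x) x 124 (y) x 71 mm; origin at centre of underside, +x points into the bays, face at x -48 mm. Lower bay holds a built-in tray (handle to x -90, z 36). Upper bay empty: 96 wide, floor z 50, ceiling z 61 mm; mouth flared 5 mm at the sides, 4 mm up and down, over the first 8 mm. Bracket with sliding catch on the -y side: y -142 to -60, x from -69, top z 66.
- rack_home (a point): Where the slide tray's origin lies when the tray is fully home in the upper bay: rack x -4, y 0, z 50 mm (on the bay floor); axes as the rack's. Tray axes then match the rack's.
- catch (a joint): Sliding catch, a dark steel bar beside the mouth of the upper bay; slides along rack +y, metres: 0 drawn back, 0.040 end stop, its nose then overlapping the tray's front plate by 22 mm and barring it. From 0.016 on it obstructs an entering tray. Stiff (about 1.5 N), stays where left. Starts 0 to 0.012.
- catch_knob (a point): On the axis of the catch's upright post (12 mm diameter, rack z 64 to 101 mm), at rack z 92 mm, x -61.5, y -100 mm + catch value; moves with the catch; axes as the rack's. Rack top is z 71 mm: fingertips at z 73 or above pass over all but the post and the home tray's handle (z to 86 mm).
- vial_4: screw-cap glass vial standing behind the work, 25 mm diameter, 47 mm tall; bystander; origin at centre of its underside
- loupe: black ring-shaped magnifier, 37 mm diameter, 18 mm tall; bystander; origin at centre of its underside
- slide_stack: stack of bare glass slides 26x76x10 mm; bystander; origin at centre of its underside
- marker: thin marker pen lying on the worktop, 11x136x11 mm; bystander; origin under its middle, length along its y

How it is judged:
On the way, in this order (a step that is already met when the one before it is completed fails the run):
1. the tray is fully home in the upper bay while the catch is still drawn back (under 20 mm) (x of slide_tray in the frame of rack_home between -0.004 and 0.004 m and y of slide_tray in the frame of rack_home between -0.005 and 0.005 m and z of slide_tray in the frame of rack_home between -0.003 and 0.005 m and angle between the x axis of slide_tray and the x axis of tray_rack, either way round below 0.06 rad and value of joint catch below 0.02 m), for 0.2 s.
2. the catch is slid across (over 34 mm of its 40) in front of the home tray (x of slide_tray in the frame of rack_home between -0.004 and 0.004 m and y of slide_tray in the frame of rack_home between -0.005 and 0.005 m and z of slide_tray in the frame of rack_home between -0.003 and 0.005 m and angle between the x axis of slide_tray and the x axis of tray_rack, either way round below 0.06 rad and value of joint catch above 0.034 m), for 0.2 s.
At the end, for the whole second after the job is handed in: The tray rests in the upper bay of the rack: within 4 mm of fully home along the bay, 5 mm sideways, between 3 mm below and 5 mm above the bay floor, within 0.06 rad of the rack's direction; the catch is at more than 34 mm of its 40 mm; the tray is at rest (all of step 2 and linear speed of slide_tray below 0.02 m/s); the robot touches nothing.
It fails at once if the tray is tipped more than 0.4 rad (23 degrees) from level (angle between slide_tray's own z axis and vertical above 0.4 rad).
It fails at once if a bystander (vial, magnifier, slide stack or marker) is moved more than 30 mm (distance of any of vial_4, loupe, slide_stack, marker from where it was at the start of the episode above 0.03 m).
It also fails if it takes over 50 s, if anything falls off the work surface, if the arm or the gripper's body presses on something with over 40 N, if the wrist force passes 120 N, or if a joint passes its speed limit or range.

## Robot

A 6-joint arm with a two-finger parallel gripper is mounted at the origin on a cart in front of the work surface, level with it; the furniture and walls round the work are solid. World frame = base frame: x ahead of the robot, y to its left, z up, the work surface at z = 0. Lengths are in m, angles in rad, forces in N, time in s.
With the tool pointing down it reaches from about 0.35 to 0.775 m from the base axis. Payload 5.5 kg.
Tool frame: the origin (TCP) lies on the centre line of the jaws, within the pads' length; the fingertips stand 8 mm ahead of it and the grasp point (between the pads) lies 11 mm behind it; z points along the fingers, y is the direction in which the jaws open and shut (so a half turn about z gives the same grasp; the last joint's range is limited). The gripper opens to 85 mm and grips with 20 to 120 N. Pads are 22 mm wide; open, the fingers measure 114 mm over their backs; the gripper's body (76 mm by 85 mm) begins 54 mm behind the grasp point. The pads swing forward as they close: fully open they stand 13 mm farther back than shut.
Start: joints at [-1.473, 0.313, 0.046, 1.304, 0, 1.431], TCP at [0.135, -0.559, 0.239] pointing down, gripper open.
Joint ranges: [-2.76, 2.76], [-0.86, 1.69], [-1.03, 1.26], [-2.2, 2.34], [-1.47, 1.5], [-3.14, 3.14]. Speed limits (rad/s): [2.57, 2.57, 3.14, 3.14, 3.14, 3.14].

## Interface

Orientations are given as a unit quaternion [w, x, y, z].
In Python, from workcell import env gives the robot as it stands. The module is installed in compiled form; this text tells all that it offers.
- The arm moves only by the tool play_rows, never from a script. Its argument "steps" is a list of rows, each an object with "claw": the closure in counts, from 0 (fully open) to 255 (shut); "dp": the shift along the tool's x, y, z in m, a list of three; "angular": the turn, a rotation vector about the tool's x, y, z in degrees, a list of three. In form: [{"claw": claw, "dp": [dx, dy, dz], "angular": [wx, wy, wz]}, ...]. A call has exactly 8 rows; each row shifts and turns the commanded pose from where the row before left it, along the tool's axes as they then stand; what a row does not reach is not made up. A row lasts 1/12 s, in which the tool goes at most 41.7 mm and 7.16 degrees, less where a joint would pass 70% of its speed; a pose out of reach is approached as far as the arm can. A call is refused whole if a number of a shift passes 0.0417 or a number of a turn 7.16, either way. A call with a gripper value outside its range is refused whole. The fingers move at their own pace and stop on an object; "force" is the grip in N (left out, the last holds). Time passes only in rows, so rows that do not move let the fingers close, or fill a call up. It gives the time, the measured TCP pose, the force and the opening at its end, in the units of the state.
- env.get_state(): the state, without advancing time (a new reading comes with each control period).
- env.read_camera(name): name is "side" or "top" or "wrist"; returns (picture, depth): 480x640x3 uint8, red, green, blue; 480x640 float32, m along the optical axis (not along the pixel's ray), 0 where there is no reading.
- env.calibration(name): a dict with "fx", "fy", "cx", "cy" (pixels), "world_from_camera" (4x4, takes a point from camera to world coordinates); the wrist camera has in their place "hand_eye" (4x4, takes a point from camera to tool coordinates, whose origin is the TCP and whose axes are the flange's). Camera axes: x right, y down, z forward; pixel columns grow to the right and rows downward; lengths in m; the calibration is good to about 2 mm. A picture is of the moment at which its call begins: read the wrist's pose just before it. calibration takes no time and is no camera call.
- env.hand_in(): hands the job in, once; it reports no verdict.
The state is a dict: "clock": time; "joint_pos": joint angles; "qvel": joint speeds; "tau": joint torques, N m; "tcp_pos": TCP position; "orientation": TCP orientation; "wrist_force": force on the tool from outside, world axes, zero at the start; "ft_torque": the same for the moment, N m; "finger_gap": finger opening in m.
Only numpy, scipy, OpenCV 4.12 (cv2) and the standard library are available. Lean on these libraries where they do the work, as an engineer would, in place of code of your own. Each camera call takes 0.05 s, during which the arm holds its last target. There are 200 camera calls.

## Working session

There is one attempt and no reset: what is moved stays moved. The work goes in short steps, Python scripts to look and compute and a tool call to move; the robot and the scene stay as the last step left them, time stands still between calls to the robot, and variables do not carry over. Pictures are saved under pics/ and viewed, about 8 in all and at most 12, crops included, and the job is handed in when it is done.

Besides the shell and the picture viewer there is one more tool, called after ">>>" as name([rows], argument=value, ...), one row to a line, values as JSON. play_rows: Moves the arm, as the interface text tells. Its arguments: {"type":"object","properties":{"steps":{"type":"array","items":{"type":"object","properties":{"claw":{"type":"number"},"dp":{"type":"array","items":{"type":"number"}},"angular":{"type":"array","items":{"type":"number"}}}}},"force":{"type":"number"}},"required":["steps"]}

```bash
mkdir -p pics; python3 - <<'E'
from workcell import env
import cv2,numpy as np
s=env.get_state();print(s)
for n in("top","side"):
    c=env.calibration(n);print(n,c)
    p,d=env.read_camera(n);cv2.imwrite(f"pics/{n}0.png",p[:,:,::-1]);np.savez(f"{n}0.npz",p=p,d=d)
print(env.calibration("wrist"))
E
```

```text
{'clock': 0.0, 'joint_pos': array([-1.47259971e+00,  3.14020614e-01,  4.49364981e-02,  1.30360655e+00,
       -1.63984681e-05,  1.43122451e+00]), 'qvel': array([ 7.52431857e-05, -2.85132438e-04, -1.78311722e-03,  6.89311516e-04,
        9.61662371e-04, -7.43876813e-04]), 'tau': array([-6.25820066e-04, -4.80628037e+01,  2.98533475e+01,  1.94102823e-02,
       -2.32536941e-04,  2.07283875e-05]), 'tcp_pos': array([ 0.13538246, -0.5582995 ,  0.23838   ]), 'orientation': array([-9.47137373e-04,  9.92941145e-01,  1.18604324e-01,  1.13958100e-05]), 'wrist_force': array([0.15721257, 0.1918962 , 0.48488499]), 'ft_torque': array([ 0.01858303, -0.00325247, -0.03469878]), 'finger_gap': 0.08545225198630182}
top {'fx': 433.73235507419423, 'fy': 433.73235507419423, 'cx': 316.1185131803739, 'cy': 243.60919065405972, 'world_from_camera': array([[ 3.52473852e-04, -9.89254384e-01,  1.46204105e-01,
         4.08575093e-01],
       [-9.99938894e-01, -1.96409285e-03, -1.08788679e-02,
         2.07090485e-02],
       [ 1.10491262e-02, -1.46191337e-01, -9.89194627e-01,
         1.01876527e+00],
       [ 0.0
[... 205 characters left out ...]
array([[ 0.99834401, -0.00876653,  0.05685413,  0.47555658],
       [-0.05487611, -0.44164034,  0.89551238, -1.02861217],
       [ 0.01725854, -0.89714935, -0.44139006,  0.60635525],
       [ 0.        ,  0.        ,  0.        ,  1.        ]])}
{'fx': 369.5204129595224, 'fy': 369.5204129595224, 'cx': 321.420915595927, 'cy': 245.11285846800885, 'hand_eye': array([[-2.09820372e-04, -9.44900975e-01, -3.27356233e-01,
         8.41873107e-02],
       [ 9.99999770e-01, -4.09388722e-04,  5.40730434e-04,
         4.13976200e-04],
       [-6.44952664e-04, -3.27356045e-01,  9.44900844e-01,
        -1.34139652e-01],
       [ 0.00000000e+00,  0.00000000e+00,  0.00000000e+00,
         1.00000000e+00]])}
```

View pics/top0.png

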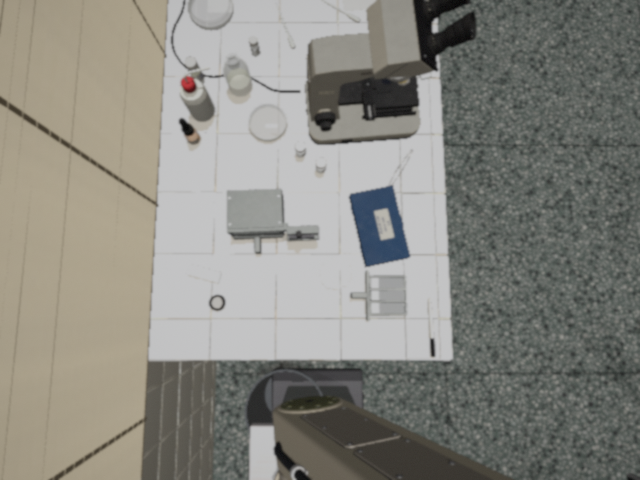

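View pics/side0.png

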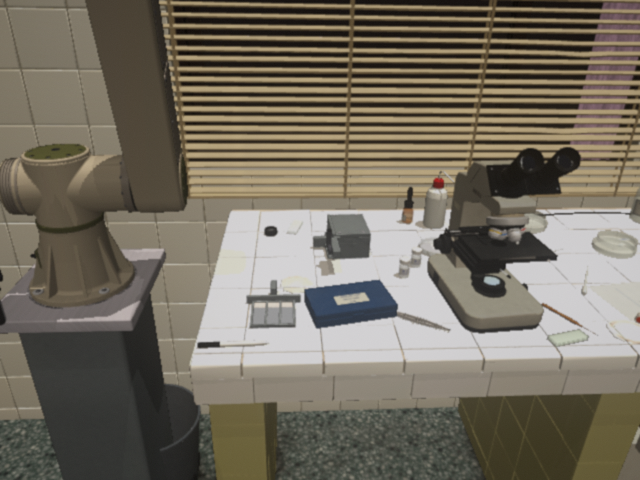

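The top view shows the tray around (385,295), with its handle toward image left, so tray +x is about world -y. The rack is at (256,213), with the lower handle at (258,243) and the catch bracket at (303,233). The loupe is at (217,302) and the marker at (432,330). The side view agrees with this.

```bash
cat > h.py <<'E'
import numpy as np,cv2
from scipy.spatial.transform import Rotation as R
def cam_pose(env,n,s=None):
    c=env.calibration(n)
    if n!="wrist": return c,c["world_from_camera"]
    T=np.eye(4);q=s["orientation"];T[:3,:3]=R.from_quat([q[1],q[2],q[3],q[0]]).as_matrix();T[:3,3]=s["tcp_pos"]
    return c,T@c["hand_eye"]
def plane(c,W,uv,z):
    uv=np.atleast_2d(uv).astype(float)
    r=np.c_[(uv[:,0]-c["cx"])/c["fx"],(uv[:,1]-c["cy"])/c["fy"],np.ones(len(uv))]@W[:3,:3].T
    return W[:3,3]+r*((z-W[2,3])/r[:,2])[:,None]
def cloud(c,W,d):
    v,u=np.mgrid[:480,:640]
    P=np.stack([(u-c["cx"])/c["fx"]*d,(v-c["cy"])/c["fy"]*d,d],-1)
    P=P@W[:3,:3].T+W[:3,3];P[d==0]=np.nan
    return P
E
python3 - <<'E'
from workcell import env
from h import *
c,W=cam_pose(env,"top");D=np.load("top0.npz");P=cloud(c,W,D["d"]);p=D["p"]
print("table z",np.nanmedian(P[320:340,250:330,2]))
def rect(m,z,name):
    m=m.astype(np.uint8);n,l,st,_=cv2.connectedComponentsWithStats(m)
    k=1+st[1:,4].argmax();q=np.argwhere(l==k)[:,::-1]
    X=plane(c,W,q,z)[:,:2]*1000
    r=cv2.minAreaRect(X.astype(np.float32));print(name,len(q),np.round(r[0],1),np.round(r[1],1),r[2],'zmed',np.nanmedian(P[q[:,1],q[:,0],2]));return q
g=p.astype(int);grey=g.max(2)<185
w=np.zeros((480,640),bool);w[265:325,345:412]=1
rect(w&grey,.008,"tray")
w[:]=0;w[180:258,220:325]=1
Z=P[...,2]
rect(w&grey&(Z>.062)&(Z<.08),.071,"racktop")
np.set_printoptions(linewidth=200)
for a,b in((258,215),(258,245),(303,230),(303,236),(358,295),(367,295),(390,295)):print(a,b,np.round(P[b,a],4),p[b,a])
im=np.hstack([cv2.resize(p[175:260,220:325,::-1],None,fx=4,fy=4,interpolation=cv2.INTER_CUBIC)[:360],cv2.resize(p[260:350,340:440,::-1],None,fx=3.8,fy=4,interpolation=cv2.INTER_CUBIC)[:340].copy() if 0 else cv2.resize(p[260:345,340:435,::-1],(380,340),interpolation=cv2.INTER_CUBIC)])
cv2.imwrite("pics/crop1.png",im)
E
```

```text
table z 0.0005476883653395825
tray 1900 [ 435.  -134.6] [136.5 117.4] 85.66907501220703 zmed 0.007202290085087104
racktop 2697 [616.8 108.2] [111.6 204. ] 0.12334320694208145 zmed 0.0706052997971015
258 215 [0.6126 0.1397 0.0719] [154 156 153]
258 245 [0.5498 0.1423 0.0401] [156 157 153]
303 230 [0.5799 0.0395 0.0664] [156 159 155]
303 236 [0.5669 0.0395 0.0635] [96 95 97]
358 295 [ 0.4369 -0.0844  0.0376] [164 165 161]
367 295 [ 0.437  -0.1051  0.0339] [152 153 150]
390 295 [ 0.4378 -0.1618  0.0081] [160 160 160]
```

View pics/crop1.png

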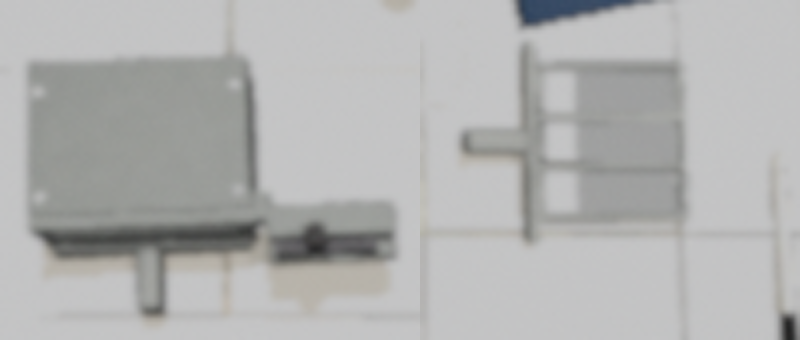

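Rough tray grip is (0.437, -0.085), with the handle pointing world +y. The rack faces -x with its centre near (0.61, 0.14). I'll move above the tray and look from close by.

>>> play_rows([
  {"claw": 0, "dp": [0.0253, -0.0243, 0], "angular": [0, 0, 0]},
  {"claw": 0, "dp": [0.0253, -0.0243, 0], "angular": [0, 0, 0]},
  {"claw": 0, "dp": [0.0253, -0.0243, 0], "angular": [0, 0, 0]},
  {"claw": 0, "dp": [0.0253, -0.0243, 0], "angular": [0, 0, 0]},
  {"claw": 0, "dp": [0.0253, -0.0243, 0], "angular": [0, 0, 0]},
  {"claw": 0, "dp": [0.0253, -0.0243, 0], "angular": [0, 0, 0]},
  {"claw": 0, "dp": [0.0253, -0.0243, 0], "angular": [0, 0, 0]},
  {"claw": 0, "dp": [0.0253, -0.0243, 0], "angular": [0, 0, 0]},
])

```text
clock: 0.77
tcp_pos: [0.2867, -0.3205, 0.239]
orientation: [-0.0, 0.993, 0.118, -0.0]
wrist_force: [0.3, -0.4, 0.5]
finger_gap: 0.0854
```

>>> play_rows([
  {"claw": 0, "dp": [0.0253, -0.0243, 0], "angular": [0, 0, 0]},
  {"claw": 0, "dp": [0.0253, -0.0243, 0], "angular": [0, 0, 0]},
  {"claw": 0, "dp": [0.0253, -0.0243, 0], "angular": [0, 0, 0]},
  {"claw": 0, "dp": [0.0253, -0.0243, 0], "angular": [0, 0, 0]},
  {"claw": 0, "dp": [0.0253, -0.0243, 0], "angular": [0, 0, 0]},
  {"claw": 0, "dp": [0.0253, -0.0243, 0], "angular": [0, 0, 0]},
  {"claw": 0, "dp": [0.0253, -0.0243, 0], "angular": [0, 0, 0]},
  {"claw": 0, "dp": [0.0253, -0.0243, 0], "angular": [0, 0, 0]},
])

```text
clock: 1.43
tcp_pos: [0.4376, -0.0839, 0.2391]
orientation: [0.0, 0.993, 0.119, -0.0]
wrist_force: [0.4, -1.0, -0.4]
finger_gap: 0.085
```

>>> play_rows([
  {"claw": 80, "dp": [0, 0, 0], "angular": [0, 0, -7]},
  {"claw": 80, "dp": [0, 0, 0], "angular": [0, 0, -7]},
  {"claw": 80, "dp": [0, 0, 0], "angular": [0, 0, -7]},
  {"claw": 80, "dp": [0, 0, 0], "angular": [0, 0, -7]},
  {"claw": 80, "dp": [0, 0, 0], "angular": [0, 0, -7]},
  {"claw": 80, "dp": [0, 0, 0], "angular": [0, 0, -7]},
  {"claw": 80, "dp": [0, 0, 0], "angular": [0, 0, -7]},
  {"claw": 80, "dp": [0, 0, 0], "angular": [0, 0, -7]},
])

```text
clock: 2.1
tcp_pos: [0.4369, -0.0855, 0.2389]
orientation: [-0.0, 0.819, 0.573, -0.0]
wrist_force: [0.6, -0.2, 0.1]
finger_gap: 0.0585
```

>>> play_rows([
  {"claw": 80, "dp": [0, 0, 0], "angular": [0, 0, -7]},
  {"claw": 80, "dp": [0, 0, 0], "angular": [0, 0, -7]},
  {"claw": 80, "dp": [0, 0, 0], "angular": [0, 0, -6.3]},
  {"claw": 80, "dp": [0, 0, 0], "angular": [0, 0, 0]},
  {"claw": 80, "dp": [0, 0, 0], "angular": [0, 0, 0]},
  {"claw": 80, "dp": [0, 0, 0], "angular": [0, 0, 0]},
  {"claw": 80, "dp": [0, 0, 0], "angular": [0, 0, 0]},
  {"claw": 80, "dp": [0, 0, 0], "angular": [0, 0, 0]},
])

```text
clock: 2.77
tcp_pos: [0.4372, -0.0856, 0.2392]
orientation: [-0.0, 0.708, 0.706, -0.0]
wrist_force: [-0.2, 0.1, 0.1]
finger_gap: 0.0588
```

```bash
cat > snap.py <<'E'
import sys
from workcell import env
from h import *
s=env.get_state();p,d=env.read_camera("wrist")
c,W=cam_pose(env,"wrist",s);n=sys.argv[1]
np.savez(n+".npz",p=p,d=d,W=W);cv2.imwrite(f"pics/{n}.png",p[:,:,::-1])
print(s["clock"],np.round(s["tcp_pos"],4),np.round(s["orientation"],4),np.round(s["joint_pos"],3),s["finger_gap"],np.round(s["wrist_force"],2))
E
python3 snap.py w1
```

```text
2.7667 [ 0.4372 -0.0856  0.2392] [-0.000e+00  7.080e-01  7.062e-01 -1.000e-04] [-0.374  0.063 -0.264  1.244 -0.     1.199] 0.05879912787175909 [-0.23  0.1   0.1 ]
```

View pics/w1.png

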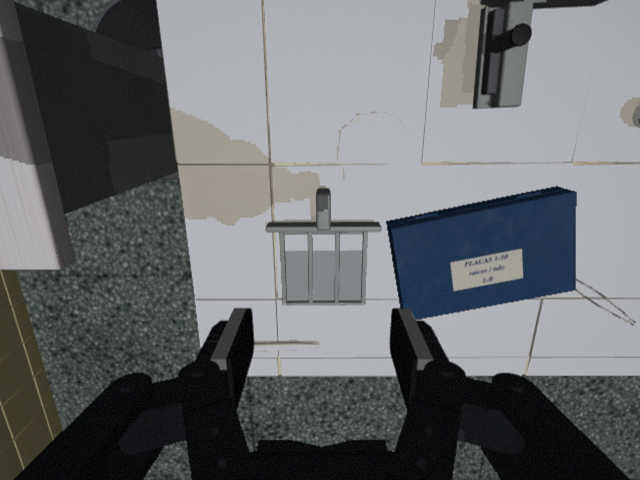

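The wrist view shows the tray with its handle at (323,187–222), front plate from (266,226) to (381,226), and slab far edge near y=303. The catch post is at (517,37). I'll measure these on their planes.

```bash
python3 - <<'E'
from workcell import env
from h import *
c=env.calibration("wrist");D=np.load("w1.npz");W=D["W"];p=D["p"].astype(int);P=cloud(c,W,D["d"])
print("table",np.nanmedian(P[110:150,220:250,2]))
Z=P[...,2];v,u=np.mgrid[:480,:640]
w=(u>255)&(u<392)&(v>180)&(v<312)
for lo,hi,z,n in((.031,.042,.036,"handle"),(.015,.026,.020,"plate"),(.004,.0125,.008,"slab")):
    m=w&(Z>lo)&(Z<hi)
    m=cv2.morphologyEx(m.astype(np.uint8),cv2.MORPH_OPEN,np.ones((3,3)))
    n_,l,st,_=cv2.connectedComponentsWithStats(m);k=1+st[1:,4].argmax();q=np.argwhere(l==k)[:,::-1]
    X=plane(c,W,q,z)[:,:2]*1000;r=cv2.minAreaRect(X.astype(np.float32))
    print(n,len(q),np.round(r[0],1),np.round(r[1],1),round(r[2],2),"z",np.nanmedian(Z[l==k]))
for z,px in((.036,[(316.5,187),(329.5,187),(330,222)]),(.02,[(266,223),(381,222)]),(.008,[(281,304),(367,304)])):print(z,np.round(plane(c,W,px,z)*1000,1).tolist())
E
```

```text
table -0.0002882389053650569
handle 542 [438.5 -86.2] [34.6 13.3] 89.85 z 0.035405868329272144
plate 355 [ 407.  -107.2] [ 6.2 51. ] 89.85 z 0.01939196137562632
slab 6092 [ 438.8 -156.4] [91.1 84.6] 0.18 z 0.0065295740472016695
0.036 [[432.6, -62.3, 36.0], [444.5, -62.4, 36.0], [445.1, -95.6, 36.0]]
0.02 [[382.0, -100.9, 20.0], [496.0, -100.2, 20.0]]
0.008 [[391.9, -197.4, 8.0], [487.2, -197.6, 8.0]]
```

>>> play_rows([
  {"claw": 80, "dp": [0.002, 0.0015, 0.03], "angular": [0, 0, 0]},
  {"claw": 80, "dp": [0, 0, 0.03], "angular": [0, 0, 0]},
  {"claw": 80, "dp": [0, 0, 0.03], "angular": [0, 0, 0]},
  {"claw": 80, "dp": [0, 0, 0.03], "angular": [0, 0, 0]},
  {"claw": 80, "dp": [0, 0, 0.03], "angular": [0, 0, 0]},
  {"claw": 80, "dp": [0, 0, 0.03], "angular": [0, 0, 0]},
  {"claw": 80, "dp": [0, 0, 0.025], "angular": [0, 0, 0]},
  {"claw": 80, "dp": [0, 0, 0.018], "angular": [0, 0, 0]},
])

```text
clock: 3.48
tcp_pos: [0.4375, -0.0832, 0.0141]
orientation: [-0.001, 0.708, 0.706, -0.001]
wrist_force: [0.3, -0.7, 0.5]
finger_gap: 0.0583
```

>>> play_rows([
  {"claw": 80, "dp": [0, 0, 0], "angular": [0, 0, 0]},
  {"claw": 255, "dp": [0, 0, 0], "angular": [0, 0, 0]},
  {"claw": 255, "dp": [0, 0, 0], "angular": [0, 0, 0]},
  {"claw": 255, "dp": [0, 0, 0], "angular": [0, 0, 0]},
  {"claw": 255, "dp": [0, 0, 0], "angular": [0, 0, 0]},
  {"claw": 255, "dp": [0, 0, 0], "angular": [0, 0, 0]},
  {"claw": 255, "dp": [0, 0, 0], "angular": [0, 0, 0]},
  {"claw": 255, "dp": [0, 0, 0], "angular": [0, 0, 0]},
], force=45)

```text
clock: 4.15
tcp_pos: [0.44, -0.0841, 0.0178]
orientation: [0.001, 0.708, 0.707, 0.001]
wrist_force: [-0.6, 1.6, 6.3]
finger_gap: 0.0133
```

>>> play_rows([
  {"claw": 255, "dp": [0, 0, -0.005], "angular": [0, 0, 0]},
  {"claw": 255, "dp": [0, 0, -0.015], "angular": [0, 0, 0]},
  {"claw": 255, "dp": [0, 0, -0.025], "angular": [0, 0, 0]},
  {"claw": 255, "dp": [0, 0, -0.03], "angular": [0, 0, 0]},
  {"claw": 255, "dp": [0, 0, -0.03], "angular": [0, 0, 0]},
  {"claw": 255, "dp": [0, 0, -0.03], "angular": [0, 0, 0]},
  {"claw": 255, "dp": [0, 0, -0.02], "angular": [0, 0, 0]},
  {"claw": 255, "dp": [0, 0, -0.01], "angular": [0, 0, 0]},
])

```text
clock: 4.82
tcp_pos: [0.4401, -0.0841, 0.1849]
orientation: [0.002, 0.708, 0.707, 0.001]
wrist_force: [0.5, -0.5, -2.1]
finger_gap: 0.013
```

>>> play_rows([
  {"claw": 255, "dp": [0, 0, 0], "angular": [0, 0, -3]},
  {"claw": 255, "dp": [0, 0, 0], "angular": [0, 0, -6]},
  {"claw": 255, "dp": [0, 0, 0], "angular": [0, 0, -6]},
  {"claw": 255, "dp": [0, 0, 0], "angular": [0, 0, -6]},
  {"claw": 255, "dp": [0, 0, 0], "angular": [0, 0, -6]},
  {"claw": 255, "dp": [0, 0, 0], "angular": [0, 0, -6]},
  {"claw": 255, "dp": [0, 0, 0], "angular": [0, 0, -6]},
  {"claw": 255, "dp": [0, 0, 0], "angular": [0, 0, -6]},
])

```text
clock: 5.48
tcp_pos: [0.4381, -0.0834, 0.1806]
orientation: [-0.001, 0.381, 0.925, -0.0]
wrist_force: [0.5, 0.0, -1.8]
finger_gap: 0.0132
```

>>> play_rows([
  {"claw": 255, "dp": [0, 0, 0], "angular": [0, 0, -6]},
  {"claw": 255, "dp": [0, 0, 0], "angular": [0, 0, -6]},
  {"claw": 255, "dp": [0, 0, 0], "angular": [0, 0, -6]},
  {"claw": 255, "dp": [0, 0, 0], "angular": [0, 0, -6]},
  {"claw": 255, "dp": [0, 0, 0], "angular": [0, 0, -6]},
  {"claw": 255, "dp": [0, 0, 0], "angular": [0, 0, -6]},
  {"claw": 255, "dp": [0, 0, 0], "angular": [0, 0, -6]},
  {"claw": 255, "dp": [0, 0, 0], "angular": [0, 0, -3.1]},
])

```text
clock: 6.15
tcp_pos: [0.4381, -0.0834, 0.1806]
orientation: [-0.001, -0.003, 1.0, 0.0]
wrist_force: [-0.0, -0.5, -0.8]
finger_gap: 0.013
```

>>> play_rows([
  {"claw": 255, "dp": [0.003, 0.008, 0], "angular": [0, 0, 0]},
  {"claw": 255, "dp": [0.008, 0.015, 0], "angular": [0, 0, 0]},
  {"claw": 255, "dp": [0.008, 0.015, 0], "angular": [0, 0, 0]},
  {"claw": 255, "dp": [0.004, 0.012, 0], "angular": [0, 0, 0]},
  {"claw": 255, "dp": [0, 0.005, 0], "angular": [0, 0, 0]},
  {"claw": 255, "dp": [0, 0, 0], "angular": [0, 0, 0]},
  {"claw": 255, "dp": [0, 0, 0], "angular": [0, 0, 0]},
  {"claw": 255, "dp": [0, 0, 0], "angular": [0, 0, 0]},
])

```text
clock: 6.82
tcp_pos: [0.4161, -0.0289, 0.1813]
orientation: [0.0, 0.0, 1.0, -0.0]
wrist_force: [0.7, -0.3, -0.9]
finger_gap: 0.013
```

```bash
python3 snap.py w2
```

```text
6.8167 [ 0.4161 -0.0289  0.1813] [ 2.e-04  1.e-04  1.e+00 -2.e-04] [-0.262  0.038 -0.436  1.097 -0.    -0.262] 0.01299249971242269 [ 0.66 -0.26 -0.91]
```

View pics/w2.png

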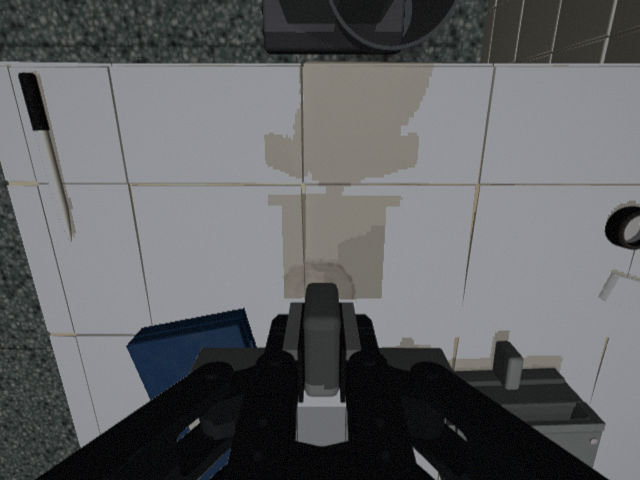

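The rack is at lower right in this view: built-in handle around (510,365), near top corner at (600,425), and the tray held square in the jaws. I'll combine this with the first top view.

```bash
python3 - <<'E'
from workcell import env
from h import *
v,u=np.mgrid[:480,:640]
def go(name,f,W,c,rois):
    D=np.load(f);P=cloud(c,W,D["d"]);Z=P[...,2]
    for n,(u0,u1,v0,v1),lo,hi,z in rois:
        m=((u>=u0)&(u<u1)&(v>=v0)&(v<v1)&(Z>lo)&(Z<hi)).astype(np.uint8)
        n_,l,st,_=cv2.connectedComponentsWithStats(m)
        if n_<2: print(name,n,"none");continue
        k=1+st[1:,4].argmax();q=np.argwhere(l==k)[:,::-1]
        X=plane(c,W,q,z)[:,:2]*1000;r=cv2.minAreaRect(X.astype(np.float32))
        print(name,n,len(q),np.round(r[0],1),np.round(r[1],1),round(r[2],2),"z",round(float(np.nanmedian(Z[l==k])),4),"lo",X.min(0).round(1),"hi",X.max(0).round(1))
c,W=cam_pose(env,"top")
go("top","top0.npz",W,c,[("racktop",(215,284,180,245),.066,.078,.071),("handle",(248,268,235,258),.03,.045,.036),("post",(285,325,222,245),.08,.12,.101),("bracket",(287,325,220,245),.058,.074,.066)])
c=env.calibration("wrist");
D=np.load("w1.npz");go("w1","w1.npz",D["W"],c,[("post",(490,545,15,60),.09,.115,.101),("bracket",(470,540,0,115),.058,.074,.066)])
D=np.load("w2.npz");go("w2","w2.npz",D["W"],c,[("handle",(490,530,330,395),.03,.045,.036),("racktop",(440,639,380,479),.064,.078,.071),
 ("myplate",(185,465,335,480),.15,.19,.17),("myhandle",(300,345,280,400),.188,.215,.202)])
P=cloud(c,D["W"],D["d"])
for a in((322,300),(322,340),(322,380),(210,352),(440,352),(235,352)):print(a,np.round(P[a[1],a[0]],4))
E
```

```text
top racktop 2341 [623.9 147.3] [ 96.3 124.3] 2.37 z 0.0709 lo [574.2  83.8] hi [672.6 210.3]
top handle 95 [551.5 145.1] [34.8 13.7] 1.1 z 0.0352 lo [534.2 137.9] hi [568.9 152.2]
top post 34 [566.1  48.4] [15.2 10.7] 0.31 z 0.1006 lo [558.5  43. ] hi [573.7  53.8]
top bracket 347 [576.4  41.2] [70.6 34.4] 86.39 z 0.0655 lo [559.7   6. ] hi [595.8  75.3]
w1 post 471 [565.4  48.3] [16.7 13.2] 10.38 z 0.1002 lo [557.1  41.4] hi [573.9  55.2]
w1 bracket 3346 [575.9  41.3] [72.2 33.6] 88.46 z 0.0649 lo [559.7   5.2] hi [593.6  77. ]
w2 handle 579 [550.1 143.5] [38.6 16. ] 2.59 z 0.0349 lo [531.  135.2] hi [569.1 152.2]
w2 racktop 2056 [582.3 186.9] [87.2 40.6] 53.1 z 0.0703 lo [568.9 140. ] hi [624.8 209.6]
w2 myplate 2344 [473.2 -29.8] [35.6 26. ] 1.28 z 0.1695 lo [455.2 -42.5] hi [491.  -16.5]
w2 myhandle 3981 [412.4 -29.3] [40.4 16.7] 0.03 z 0.1988 lo [392.2 -37.6] hi [432.6 -20.9]
(322, 300) [ 0.3998 -0.0293  0.1845]
(322, 340) [ 0.4085 -0.0293  0.199 ]
(322, 380) [ 0.4263 -0.0293  0.1989]
(210, 352) [ 0.4356 -0.0818  0.168 ]
(440, 352) [0.4364 0.0265 0.1669]
(235, 352) [ 0.4353 -0.07    0.1685]
```

```bash
python3 - <<'E'
from workcell import env
from h import *
v,u=np.mgrid[:480,:640]
c,W=cam_pose(env,"top");D=np.load("top0.npz");P=cloud(c,W,D["d"]);Z=P[...,2]
m=(u>=215)&(u<284)&(v>180)&(v<245)&(Z>.066)&(Z<.078)
X=plane(c,W,np.c_[u.ravel(),v.ravel()],.071).reshape(480,640,3)*1000
f=[];b=[];L=[];Rr=[]
for k in range(234,278):
    r=np.where(m[:,k])[0];f.append(X[r.max(),k,:2]);b.append(X[r.min(),k,:2])
for k in range(196,226):
    r=np.where(m[k])[0];L.append(X[k,r.min(),:2]);Rr.append(X[k,r.max(),:2])
for n,e,ax in(("front",f,1),("back",b,1),("left",L,0),("right",Rr,0)):
    e=np.array(e);k=np.polyfit(e[:,ax],e[:,1-ax],1);print(n,"mean",e.mean(0).round(1),"slope deg",np.degrees(np.arctan(k[0])).round(2))
D=np.load("w2.npz");c=env.calibration("wrist");P=cloud(c,D["W"],D["d"])
for n,(u0,u1,v0,v1) in (("slab",(302,342,400,440)),("handle",(312,334,320,390))):
    q=P[v0:v1,u0:u1].reshape(-1,3);q=q[~np.isnan(q[:,0])]
    if n=="handle": q=q[q[:,2]>.193]
    A=np.c_[q[:,:2]-q[:,:2].mean(0),np.ones(len(q))];k=np.linalg.lstsq(A,q[:,2],rcond=None)[0];print(n,len(q),q.mean(0).round(4),k.round(4),q[:,2].std())
E
```

```text
front mean [577.2 144.6] slope deg -2.51
back mean [671.1 146.5] slope deg -2.04
left mean [622.9 209. ] slope deg 1.74
right mean [623.3  86.7] slope deg 2.91
slab 1593 [ 0.4742 -0.0295  0.1696] [-0.1582 -0.0022  0.1696] 0.0028851242466233977
handle 1536 [ 0.415  -0.0291  0.1989] [0.0037 0.0016 0.1989] 0.0005654625118666114
```

Rack: centre about (624,147) mm, yaw about +2.3°, catch about 3 mm. The bracket and post positions agree with that. In the hand, the tray origin is about 70 mm ahead of the TCP, with its underside 17.7 mm below it. Next I move in front of the bay.

>>> play_rows([
  {"claw": 255, "dp": [-0.002, 0.01, 0], "angular": [0, 0, 0]},
  {"claw": 255, "dp": [-0.004, 0.025, 0], "angular": [0, 0, 0]},
  {"claw": 255, "dp": [-0.005, 0.03, 0], "angular": [0, 0, 0]},
  {"claw": 255, "dp": [-0.006, 0.035, 0], "angular": [0, 0, 0]},
  {"claw": 255, "dp": [-0.005, 0.03, 0], "angular": [0, 0, 0]},
  {"claw": 255, "dp": [-0.004, 0.025, 0], "angular": [0, 0, 0]},
  {"claw": 255, "dp": [-0.003, 0.0137, 0], "angular": [0, 0, 0]},
  {"claw": 255, "dp": [0, 0, 0], "angular": [0, 0, -2.3]},
], force=70)

```text
clock: 7.53
tcp_pos: [0.4454, 0.1429, 0.1811]
orientation: [0.0, -0.022, 1.0, 0.001]
wrist_force: [-0.8, 0.0, -1.4]
finger_gap: 0.0128
```

>>> play_rows([
  {"claw": 255, "dp": [0, 0, 0.005], "angular": [0, 0, 0]},
  {"claw": 255, "dp": [0, 0, 0.015], "angular": [0, 0, 0]},
  {"claw": 255, "dp": [0, 0, 0.022], "angular": [0, 0, 0]},
  {"claw": 255, "dp": [0, 0, 0.022], "angular": [0, 0, 0]},
  {"claw": 255, "dp": [0, 0, 0.016], "angular": [0, 0, 0]},
  {"claw": 255, "dp": [0, 0, 0.008], "angular": [0, 0, 0]},
  {"claw": 255, "dp": [0, 0, 0.004], "angular": [0, 0, 0]},
  {"claw": 255, "dp": [0, 0, 0], "angular": [0, 0, 0]},
])

```text
clock: 8.2
tcp_pos: [0.4443, 0.1397, 0.0886]
orientation: [-0.001, -0.02, 1.0, -0.0]
wrist_force: [-0.4, 0.2, -1.0]
finger_gap: 0.0124
```

```bash
python3 snap.py w3; python3 - <<'E'
from workcell import env
import cv2
p,d=env.read_camera("side");cv2.imwrite("pics/s3.png",cv2.resize(p[190:310,270:430,::-1],None,fx=4.5,fy=4.5,interpolation=cv2.INTER_CUBIC))
E
```

```text
8.2 [0.4443 0.1397 0.0886] [-7.000e-04 -1.970e-02  9.998e-01 -1.000e-04] [ 0.132  0.212 -0.481  0.879 -0.     0.093] 0.012423045252160005 [-0.35  0.22 -1.04]
```

View pics/w3.png

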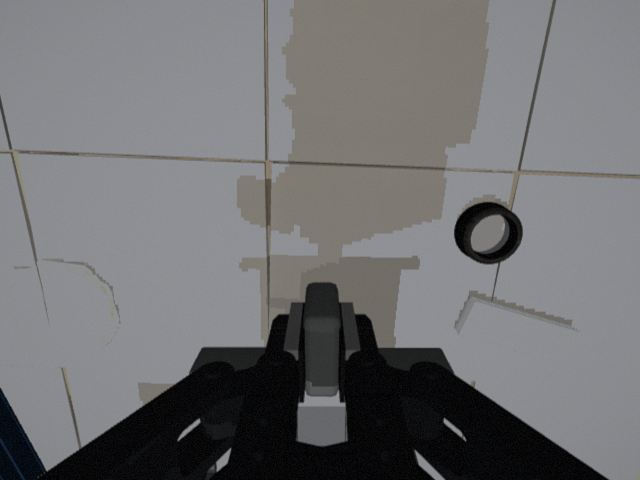

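View pics/s3.png

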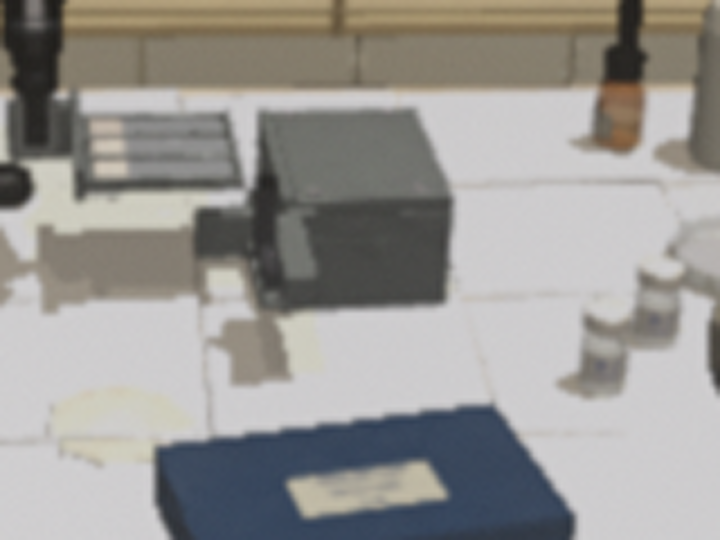

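The tray is held level in front of the bay, about 20 mm high. I'll check its height and tilt with the side camera depth, then lower and insert.

```bash
python3 - <<'E'
from workcell import env
from h import *
s=env.get_state();print(s["tcp_pos"])
p,d=env.read_camera("side");c,W=cam_pose(env,"side");P=cloud(c,W,d)
q=P[217:231,291:321].reshape(-1,3);q=q[(q[:,2]>.06)&(q[:,2]<.1)]
for _ in range(3):
    A=np.c_[q[:,:2]-q[:,:2].mean(0),np.ones(len(q))];k=np.linalg.lstsq(A,q[:,2],rcond=None)[0];r=q[:,2]-A@k;q=q[abs(r)<2*r.std()+1e-6]
print("slab",len(q),q.mean(0).round(4),k.round(4),r.std(),q.min(0).round(4),q.max(0).round(4))
t=P[215:230,335:365].reshape(-1,3);print("racktop z",np.nanmedian(t[:,2]))
E
```

```text
[0.44536499 0.13999709 0.08996153]
slab 384 [0.5148 0.1337 0.0787] [-0.0057 -0.0021  0.0787] 0.0010694046168168367 [0.4781 0.0927 0.0765] [0.5542 0.1789 0.0809]
racktop z 0.0712808931107562
```

>>> play_rows([
  {"claw": 255, "dp": [0, 0, 0.008], "angular": [0, 0, 0]},
  {"claw": 255, "dp": [0, 0, 0.008], "angular": [0, 0, 0]},
  {"claw": 255, "dp": [0, 0, 0.0036], "angular": [0, 0, 0]},
  {"claw": 255, "dp": [0, 0, 0], "angular": [0, 0, 0]},
  {"claw": 255, "dp": [-0.005, 0, 0], "angular": [0, 0, 0]},
  {"claw": 255, "dp": [-0.007, 0, 0], "angular": [0, 0, 0]},
  {"claw": 255, "dp": [-0.007, 0, 0], "angular": [0, 0, 0]},
  {"claw": 255, "dp": [-0.006, 0, 0], "angular": [0, 0, 0]},
])

```text
clock: 9.02
tcp_pos: [0.4714, 0.1412, 0.0701]
orientation: [0.001, -0.02, 1.0, 0.0]
wrist_force: [-0.7, 0.9, -1.3]
finger_gap: 0.0128
```

>>> play_rows([
  {"claw": 255, "dp": [-0.004, 0, 0], "angular": [0, 0, 0]},
  {"claw": 255, "dp": [-0.004, 0, 0], "angular": [0, 0, 0]},
  {"claw": 255, "dp": [-0.004, 0, 0], "angular": [0, 0, 0]},
  {"claw": 255, "dp": [-0.004, 0, 0], "angular": [0, 0, 0]},
  {"claw": 255, "dp": [-0.004, 0, 0], "angular": [0, 0, 0]},
  {"claw": 255, "dp": [-0.004, 0, 0], "angular": [0, 0, 0]},
  {"claw": 255, "dp": [-0.004, 0, 0], "angular": [0, 0, 0]},
  {"claw": 255, "dp": [0, 0, 0], "angular": [0, 0, 0]},
])

```text
clock: 9.68
tcp_pos: [0.4985, 0.1426, 0.0696]
orientation: [0.0, -0.02, 1.0, 0.0]
wrist_force: [-0.7, 3.6, -2.3]
finger_gap: 0.0122
```

The tray is about 37 mm into the bay, with a light side force of 3.6 N in +y. I'll ease it toward +y and continue.

>>> play_rows([
  {"claw": 255, "dp": [-0.003, 0.0008, 0], "angular": [0, 0, 0]},
  {"claw": 255, "dp": [-0.004, 0, 0], "angular": [0, 0, 0]},
  {"claw": 255, "dp": [-0.005, 0, 0], "angular": [0, 0, 0]},
  {"claw": 255, "dp": [-0.005, 0, 0], "angular": [0, 0, 0]},
  {"claw": 255, "dp": [-0.005, 0, 0], "angular": [0, 0, 0]},
  {"claw": 255, "dp": [-0.005, 0, 0], "angular": [0, 0, 0]},
  {"claw": 255, "dp": [-0.003, 0, 0], "angular": [0, 0, 0]},
  {"claw": 255, "dp": [0, 0, 0], "angular": [0, 0, 0]},
])

```text
clock: 10.35
tcp_pos: [0.529, 0.1441, 0.0698]
orientation: [0.001, -0.02, 1.0, -0.0]
wrist_force: [1.1, 2.0, -2.9]
finger_gap: 0.0126
```

>>> play_rows([
  {"claw": 255, "dp": [-0.004, 0.0003, 0], "angular": [0, 0, 0]},
  {"claw": 255, "dp": [-0.004, 0, 0], "angular": [0, 0, 0]},
  {"claw": 255, "dp": [-0.003, 0, 0], "angular": [0, 0, 0]},
  {"claw": 255, "dp": [-0.002, 0, 0], "angular": [0, 0, 0]},
  {"claw": 255, "dp": [-0.002, 0, 0], "angular": [0, 0, 0]},
  {"claw": 255, "dp": [-0.002, 0, 0], "angular": [0, 0, 0]},
  {"claw": 255, "dp": [-0.001, 0, 0], "angular": [0, 0, 0]},
  {"claw": 255, "dp": [0, 0, 0], "angular": [0, 0, 0]},
])

```text
clock: 11.02
tcp_pos: [0.546, 0.1451, 0.0697]
orientation: [0.0, -0.02, 1.0, -0.0]
wrist_force: [-0.2, -0.8, -1.7]
finger_gap: 0.0128
```

>>> play_rows([
  {"claw": 255, "dp": [-0.001, 0, 0], "angular": [0, 0, 0]},
  {"claw": 255, "dp": [-0.001, 0, 0], "angular": [0, 0, 0]},
  {"claw": 255, "dp": [-0.001, 0, 0], "angular": [0, 0, 0]},
  {"claw": 255, "dp": [-0.001, 0, 0], "angular": [0, 0, 0]},
  {"claw": 255, "dp": [-0.001, 0, 0], "angular": [0, 0, 0]},
  {"claw": 255, "dp": [0, 0, 0], "angular": [0, 0, 0]},
  {"claw": 255, "dp": [0, 0, 0], "angular": [0, 0, 0]},
  {"claw": 255, "dp": [0, 0, 0], "angular": [0, 0, 0]},
])

```text
clock: 11.68
tcp_pos: [0.5505, 0.1454, 0.0696]
orientation: [-0.0, -0.02, 1.0, -0.0]
wrist_force: [0.2, -0.2, -1.4]
finger_gap: 0.0125
```

>>> play_rows([
  {"claw": 255, "dp": [-0.001, 0, 0], "angular": [0, 0, 0]},
  {"claw": 255, "dp": [-0.001, 0, 0], "angular": [0, 0, 0]},
  {"claw": 255, "dp": [-0.001, 0, 0], "angular": [0, 0, 0]},
  {"claw": 255, "dp": [0, 0, 0], "angular": [0, 0, 0]},
  {"claw": 255, "dp": [0, 0, 0], "angular": [0, 0, 0]},
  {"claw": 255, "dp": [0, 0, 0], "angular": [0, 0, 0]},
  {"claw": 255, "dp": [0, 0, 0], "angular": [0, 0, 0]},
  {"claw": 255, "dp": [0, 0, 0], "angular": [0, 0, 0]},
])

```text
clock: 12.35
tcp_pos: [0.552, 0.1455, 0.0693]
orientation: [-0.001, -0.02, 1.0, -0.0]
wrist_force: [-4.9, -1.3, 1.6]
finger_gap: 0.0124
```

Contact: -4.9 N at x=0.552, as expected. I'll push a little more, set it down, then release with a partial opening to stay clear of the bracket.

>>> play_rows([
  {"claw": 255, "dp": [-0.001, 0, 0], "angular": [0, 0, 0]},
  {"claw": 255, "dp": [-0.001, 0, 0], "angular": [0, 0, 0]},
  {"claw": 255, "dp": [0, 0, 0.0007], "angular": [0, 0, 0]},
  {"claw": 255, "dp": [0, 0, 0], "angular": [0, 0, 0]},
  {"claw": 255, "dp": [0, 0, 0], "angular": [0, 0, 0]},
  {"claw": 255, "dp": [0, 0, 0], "angular": [0, 0, 0]},
  {"claw": 255, "dp": [0, 0, 0], "angular": [0, 0, 0]},
  {"claw": 255, "dp": [0, 0, 0], "angular": [0, 0, 0]},
])

```text
clock: 13.02
tcp_pos: [0.552, 0.1455, 0.0684]
orientation: [-0.003, -0.021, 1.0, -0.0]
wrist_force: [-10.3, -1.1, 4.5]
finger_gap: 0.0124
```

>>> play_rows([
  {"claw": 145, "dp": [0, 0, 0], "angular": [0, 0, 0]},
  {"claw": 145, "dp": [0, 0, 0], "angular": [0, 0, 0]},
  {"claw": 145, "dp": [0, 0, 0], "angular": [0, 0, 0]},
  {"claw": 145, "dp": [0, 0, 0], "angular": [0, 0, 0]},
  {"claw": 145, "dp": [0, 0, 0], "angular": [0, 0, 0]},
  {"claw": 145, "dp": [0, 0, 0], "angular": [0, 0, 0]},
  {"claw": 145, "dp": [0, 0, 0], "angular": [0, 0, 0]},
  {"claw": 145, "dp": [0, 0, 0], "angular": [0, 0, 0]},
])

```text
clock: 13.68
tcp_pos: [0.5557, 0.1456, 0.069]
orientation: [0.0, -0.02, 1.0, -0.0]
wrist_force: [-0.3, 0.4, 0.5]
finger_gap: 0.0368
```

>>> play_rows([
  {"claw": 145, "dp": [0.003, 0, -0.005], "angular": [0, 0, 0]},
  {"claw": 145, "dp": [0, 0, -0.015], "angular": [0, 0, 0]},
  {"claw": 145, "dp": [0, 0, -0.025], "angular": [0, 0, 0]},
  {"claw": 145, "dp": [0, 0, -0.03], "angular": [0, 0, 0]},
  {"claw": 145, "dp": [0, 0, -0.03], "angular": [0, 0, 0]},
  {"claw": 145, "dp": [0, 0, -0.025], "angular": [0, 0, 0]},
  {"claw": 145, "dp": [0, 0, -0.01], "angular": [0, 0, 0]},
  {"claw": 145, "dp": [0, 0, 0], "angular": [0, 0, 0]},
])

```text
clock: 14.35
tcp_pos: [0.5541, 0.1458, 0.2122]
orientation: [0.003, -0.02, 1.0, 0.0]
wrist_force: [0.2, -0.3, -0.1]
finger_gap: 0.0366
```

```bash
python3 snap.py w4
```

```text
14.35 [0.5541 0.1458 0.2122] [ 2.900e-03 -2.030e-02  9.998e-01  2.000e-04] [ 0.117  0.313 -0.021  1.231 -0.     0.077] 0.03660574758375691 [ 0.2  -0.27 -0.11]
```

View pics/w4.png

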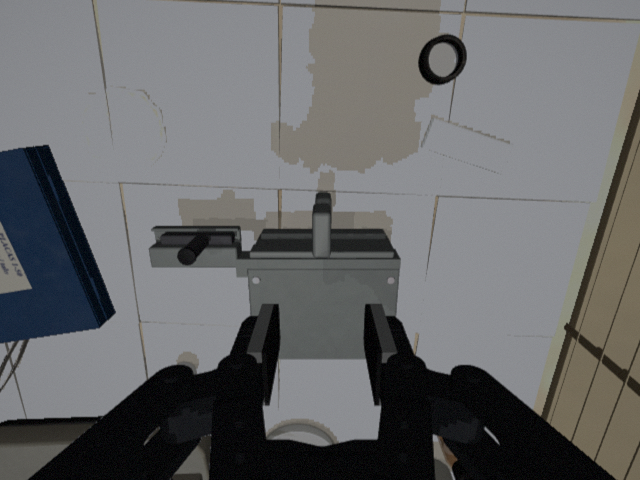

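The tray's front plate is up against the rack face, handle at (322,225), post at (193,250) with its top at about (187,256). Next I measure both.

```bash
python3 - <<'E'
from workcell import env
from h import *
v,u=np.mgrid[:480,:640]
D=np.load("w4.npz");c=env.calibration("wrist");W=D["W"];P=cloud(c,W,D["d"]);Z=P[...,2]
C=np.array([624,147.]);t=np.radians(2.3);Rr=np.array([[np.cos(t),-np.sin(t)],[np.sin(t),np.cos(t)]])
for n,(u0,u1,v0,v1),lo,hi,z in (("post",(165,220,230,270),.094,.112,.101),("handle",(305,340,185,262),.080,.095,.086),("racktop",(240,405,255,365),.067,.08,.071),("plate",(240,405,240,270),.062,.08,.07)):
    m=((u>=u0)&(u<u1)&(v>=v0)&(v<v1)&(Z>lo)&(Z<hi)).astype(np.uint8)
    n_,l,st,_=cv2.connectedComponentsWithStats(m);k=1+st[1:,4].argmax();q=np.argwhere(l==k)[:,::-1]
    X=plane(c,W,q,z)[:,:2]*1000;r=cv2.minAreaRect(X.astype(np.float32))
    print(n,len(q),np.round(r[0],1),np.round(r[1],1),round(r[2],2),"rack frame",np.round(Rr.T@(np.array(r[0])-C),1),"z",np.nanmedian(Z[l==k]).round(4))
E
```

```text
post 302 [567.1  50.4] [12.7 15.1] 45.49 rack frame [-60.8 -94.3] z 0.1005
handle 862 [552.1 144.8] [35.6 13.5] 2.32 rack frame [-71.9   0.7] z 0.0854
racktop 12280 [623.2 149.3] [ 98.5 123.8] 2.32 rack frame [-0.7  2.3] z 0.0706
plate 3063 [577.6 144.8] [ 18.1 129.4] 2.32 rack frame [-46.5  -0.3] z 0.07
```

Handle is at rack x=-71.9 (expected -72), top 86 mm, yaw 2.3°. The tray is home. The catch is about 5 mm along. I'll move over the post and pinch it.

>>> play_rows([
  {"claw": 145, "dp": [-0.0008, -0.006, 0], "angular": [0, 0, 0]},
  {"claw": 145, "dp": [-0.0015, -0.016, 0], "angular": [0, 0, 0]},
  {"claw": 145, "dp": [-0.0015, -0.02, 0], "angular": [0, 0, 0]},
  {"claw": 145, "dp": [-0.0015, -0.02, 0], "angular": [0, 0, 0]},
  {"claw": 145, "dp": [-0.0015, -0.018, 0], "angular": [0, 0, 0]},
  {"claw": 145, "dp": [-0.001, -0.011, 0], "angular": [0, 0, 0]},
  {"claw": 145, "dp": [-0.001, -0.0052, 0], "angular": [0, 0, 0]},
  {"claw": 145, "dp": [0, 0, 0], "angular": [0, 0, 0]},
])

```text
clock: 15.07
tcp_pos: [0.5648, 0.0487, 0.2076]
orientation: [-0.001, -0.019, 1.0, 0.0]
wrist_force: [-0.8, 0.3, -0.3]
finger_gap: 0.0372
```

>>> play_rows([
  {"claw": 145, "dp": [0, 0, 0.01], "angular": [0, 0, 0]},
  {"claw": 145, "dp": [0, 0, 0.022], "angular": [0, 0, 0]},
  {"claw": 145, "dp": [0, 0, 0.025], "angular": [0, 0, 0]},
  {"claw": 145, "dp": [0, 0, 0.025], "angular": [0, 0, 0]},
  {"claw": 145, "dp": [0, 0, 0.02], "angular": [0, 0, 0]},
  {"claw": 145, "dp": [0, 0, 0.015], "angular": [0, 0, 0]},
  {"claw": 145, "dp": [0, 0, 0.009], "angular": [0, 0, 0]},
  {"claw": 145, "dp": [0, 0, 0], "angular": [0, 0, 0]},
], force=25)

```text
clock: 15.73
tcp_pos: [0.5631, 0.0508, 0.0802]
orientation: [-0.002, -0.021, 1.0, 0.0]
wrist_force: [-0.7, 0.1, 0.5]
finger_gap: 0.0365
```

>>> play_rows([
  {"claw": 255, "dp": [0, 0, 0], "angular": [0, 0, 0]},
  {"claw": 255, "dp": [0, 0, 0], "angular": [0, 0, 0]},
  {"claw": 255, "dp": [0, 0, 0], "angular": [0, 0, 0]},
  {"claw": 255, "dp": [0, 0, 0], "angular": [0, 0, 0]},
  {"claw": 255, "dp": [0, 0, 0], "angular": [0, 0, 0]},
  {"claw": 255, "dp": [0, 0, 0], "angular": [0, 0, 0]},
  {"claw": 255, "dp": [0, 0, 0], "angular": [0, 0, 0]},
  {"claw": 255, "dp": [0, 0, 0], "angular": [0, 0, 0]},
])

```text
clock: 16.4
tcp_pos: [0.5659, 0.0498, 0.0838]
orientation: [0.001, -0.02, 1.0, 0.0]
wrist_force: [-0.5, 0.8, 4.5]
finger_gap: 0.0113
```

>>> play_rows([
  {"claw": 255, "dp": [0, 0.002, 0], "angular": [0, 0, 0]},
  {"claw": 255, "dp": [0, 0.004, 0], "angular": [0, 0, 0]},
  {"claw": 255, "dp": [0, 0.005, 0], "angular": [0, 0, 0]},
  {"claw": 255, "dp": [0, 0.005, 0], "angular": [0, 0, 0]},
  {"claw": 255, "dp": [0, 0.005, 0], "angular": [0, 0, 0]},
  {"claw": 255, "dp": [0, 0.005, 0], "angular": [0, 0, 0]},
  {"claw": 255, "dp": [0, 0.004, 0], "angular": [0, 0, 0]},
  {"claw": 255, "dp": [0, 0.002, 0], "angular": [0, 0, 0]},
])

```text
clock: 17.07
tcp_pos: [0.5646, 0.0815, 0.0838]
orientation: [0.001, -0.02, 1.0, -0.001]
wrist_force: [-0.5, -1.3, 5.4]
finger_gap: 0.0116
```

>>> play_rows([
  {"claw": 255, "dp": [0, 0.001, 0], "angular": [0, 0, 0]},
  {"claw": 255, "dp": [0, 0.001, 0], "angular": [0, 0, 0]},
  {"claw": 255, "dp": [0, 0.001, 0], "angular": [0, 0, 0]},
  {"claw": 255, "dp": [0, 0, 0], "angular": [0, 0, 0]},
  {"claw": 255, "dp": [0, 0, 0], "angular": [0, 0, 0]},
  {"claw": 255, "dp": [0, 0, 0], "angular": [0, 0, 0]},
  {"claw": 255, "dp": [0, 0, 0], "angular": [0, 0, 0]},
  {"claw": 255, "dp": [0, 0, 0], "angular": [0, 0, 0]},
])

```text
clock: 17.73
tcp_pos: [0.5645, 0.0843, 0.0838]
orientation: [0.001, -0.02, 1.0, -0.001]
wrist_force: [-0.0, -0.2, 5.9]
finger_gap: 0.0114
```

Moved 34.5 mm so far with no stop force yet. I'll continue gently to the end stop.

>>> play_rows([
  {"claw": 255, "dp": [0, 0.0007, 0], "angular": [0, 0, 0]},
  {"claw": 255, "dp": [0, 0.0007, 0], "angular": [0, 0, 0]},
  {"claw": 255, "dp": [0, 0.0006, 0], "angular": [0, 0, 0]},
  {"claw": 255, "dp": [0, 0, 0], "angular": [0, 0, 0]},
  {"claw": 255, "dp": [0, 0, 0], "angular": [0, 0, 0]},
  {"claw": 255, "dp": [0, 0, 0], "angular": [0, 0, 0]},
  {"claw": 255, "dp": [0, 0, 0], "angular": [0, 0, 0]},
  {"claw": 255, "dp": [0, 0, 0], "angular": [0, 0, 0]},
])

```text
clock: 18.4
tcp_pos: [0.5645, 0.0861, 0.0838]
orientation: [0.001, -0.02, 1.0, -0.001]
wrist_force: [-0.3, -1.0, 6.0]
finger_gap: 0.0117
```

>>> play_rows([
  {"claw": 255, "dp": [0, 0.0007, 0], "angular": [0, 0, 0]},
  {"claw": 255, "dp": [0, 0.0007, 0], "angular": [0, 0, 0]},
  {"claw": 255, "dp": [0, 0.0006, 0], "angular": [0, 0, 0]},
  {"claw": 255, "dp": [0, 0, 0], "angular": [0, 0, 0]},
  {"claw": 255, "dp": [0, 0, 0], "angular": [0, 0, 0]},
  {"claw": 255, "dp": [0, 0, 0], "angular": [0, 0, 0]},
  {"claw": 255, "dp": [0, 0, 0], "angular": [0, 0, 0]},
  {"claw": 255, "dp": [0, 0, 0], "angular": [0, 0, 0]},
])

```text
clock: 19.07
tcp_pos: [0.5644, 0.0875, 0.0838]
orientation: [0.001, -0.02, 1.0, -0.001]
wrist_force: [-1.0, -2.4, 5.8]
finger_gap: 0.0112
```

>>> play_rows([
  {"claw": 255, "dp": [0, 0.0007, 0], "angular": [0, 0, 0]},
  {"claw": 255, "dp": [0, 0.0007, 0], "angular": [0, 0, 0]},
  {"claw": 255, "dp": [0, 0.0006, 0], "angular": [0, 0, 0]},
  {"claw": 255, "dp": [0, 0, 0], "angular": [0, 0, 0]},
  {"claw": 255, "dp": [0, 0, 0], "angular": [0, 0, 0]},
  {"claw": 255, "dp": [0, 0, 0], "angular": [0, 0, 0]},
  {"claw": 255, "dp": [0, 0, 0], "angular": [0, 0, 0]},
  {"claw": 255, "dp": [0, 0, 0], "angular": [0, 0, 0]},
])

```text
clock: 19.73
tcp_pos: [0.5644, 0.0876, 0.0838]
orientation: [0.001, -0.019, 1.0, -0.003]
wrist_force: [-1.2, -9.5, 6.4]
finger_gap: 0.0112
```

The end stop is reached: y stalls at 0.0876 with -9.5 N. I'll back off the load, open partway and rise.

>>> play_rows([
  {"claw": 255, "dp": [0, -0.0015, 0], "angular": [0, 0, 0]},
  {"claw": 255, "dp": [0, 0, 0], "angular": [0, 0, 0]},
  {"claw": 160, "dp": [0, 0, 0], "angular": [0, 0, 0]},
  {"claw": 160, "dp": [0, 0, 0], "angular": [0, 0, 0]},
  {"claw": 160, "dp": [0, 0, 0], "angular": [0, 0, 0]},
  {"claw": 160, "dp": [0, 0, 0], "angular": [0, 0, 0]},
  {"claw": 160, "dp": [0, 0, 0], "angular": [0, 0, 0]},
  {"claw": 160, "dp": [0, 0, 0], "angular": [0, 0, 0]},
])

```text
clock: 20.4
tcp_pos: [0.5634, 0.0894, 0.0827]
orientation: [-0.0, -0.02, 1.0, -0.0]
wrist_force: [0.7, -0.1, -0.4]
finger_gap: 0.032
```

>>> play_rows([
  {"claw": 160, "dp": [0, 0, -0.005], "angular": [0, 0, 0]},
  {"claw": 160, "dp": [0, 0, -0.015], "angular": [0, 0, 0]},
  {"claw": 160, "dp": [0, 0, -0.025], "angular": [0, 0, 0]},
  {"claw": 160, "dp": [0, 0, -0.025], "angular": [0, 0, 0]},
  {"claw": 160, "dp": [0, 0, -0.025], "angular": [0, 0, 0]},
  {"claw": 160, "dp": [0, 0, -0.02], "angular": [0, 0, 0]},
  {"claw": 160, "dp": [0, 0, -0.01], "angular": [0, 0, 0]},
  {"claw": 160, "dp": [0, 0, 0], "angular": [0, 0, 0]},
])

```text
clock: 21.07
tcp_pos: [0.5651, 0.0894, 0.2109]
orientation: [0.003, -0.02, 1.0, -0.0]
wrist_force: [0.1, -0.7, 0.1]
finger_gap: 0.0313
```

```bash
python3 snap.py w5; python3 - <<'E'
from workcell import env
from h import *
v,u=np.mgrid[:480,:640]
D=np.load("w5.npz");c=env.calibration("wrist");W=D["W"];P=cloud(c,W,D["d"]);Z=P[...,2]
C=np.array([624,147.]);t=np.radians(2.3);Rr=np.array([[np.cos(t),-np.sin(t)],[np.sin(t),np.cos(t)]])
for n,lo,hi,z in (("post",.094,.112,.101),("handle",.080,.092,.086)):
    m=((v<300)&(Z>lo)&(Z<hi)&(abs(P[...,0]-.56)<.05)&(P[...,1]>.02)&(P[...,1]<.18)).astype(np.uint8)
    n_,l,st,_=cv2.connectedComponentsWithStats(m);k=1+st[1:,4].argmax();q=np.argwhere(l==k)[:,::-1]
    X=plane(c,W,q,z)[:,:2]*1000;r=cv2.minAreaRect(X.astype(np.float32))
    print(n,len(q),np.round(r[0],1),np.round(r[1],1),round(r[2],2),"rack",np.round(Rr.T@(np.array(r[0])-C),1),"z",np.nanmedian(Z[l==k]).round(4))
E
```

```text
21.0667 [0.5651 0.0894 0.2109] [ 2.500e-03 -2.040e-02  9.998e-01 -1.000e-04] [ 0.017  0.313 -0.024  1.229 -0.    -0.024] 0.03134375704724748 [ 0.12 -0.71  0.07]
post 286 [565.6  87. ] [13.3 12.6] 2.34 rack [-60.7 -57.6] z 0.1006
handle 915 [552.3 144. ] [35.5 14.4] 2.37 rack [-71.7  -0.2] z 0.0853
```

View pics/w5.png

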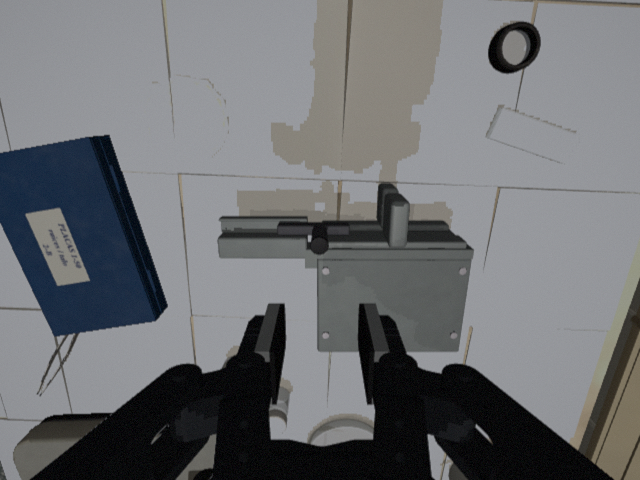

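The catch post is at (318,238) and its bar now crosses in front of the tray plate. The handle at (397,215) is unchanged, and the gripper is clear. Handing in.

```bash
python3 -c "
from workcell import env
print(env.hand_in())"
```

```text
the job is handed in; nothing more can be done
None
```

The tray is in the upper bay with the catch slid fully across, and the job is handed in. The robot's clock stood at about 21 s of the 50 s; handing in gave no verdict.

- **Tray:** I pushed it in until the front plate met the rack, at about 10 N. After I closed the catch, the handle measured at rack x -71.7 mm (-72 is home). It was 0.2 mm off centre, its top was at about 86 mm, and it was turned 2.3° like the rack.
- **Catch:** I pinched the post and moved it about 38 mm to its end stop, where it stalled at 9.5 N. The last look put the post at rack y -57.6 mm, where -60 would be the full 40 mm.
- **Clear of everything:** The gripper was about 10 cm above the rack with near-zero wrist force. The path kept clear of the loose things. In the last view the loupe and slide stack stood as before; I did not measure any of the four or look at the marker or vial again.

**Disagreements:** The sideways measurements of the rack and post differed by about 2 mm between views, which is the camera calibration error. One depth fit for the tray's tilt was unusable because it mixed surfaces. The side camera then showed the tray level.

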